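Set the seam pointer with the inner coaxial knob

ROBOT

A 7-joint arm with a two-finger parallel gripper is mounted at the origin on the work surface. World frame = base frame: x ahead of the robot, y to its left, z up, the work surface at z = 0. Lengths are in m, angles in degrees, forces in N, time in s.
With the tool pointing down it reaches from about 0.425 to 0.925 m from the base axis. Payload 6.8 kg.
Tool frame: the origin (TCP) lies midway between the tips of the shut fingers; the grasp point (between the pads) lies 19 mm behind it; z points along the fingers, y is the line along which they close (so a half turn about z gives the same grasp; the last joint's range is limited). The gripper opens to 88 mm and grips with 3 to 60 N. Pads are 20 mm wide; open, the fingers measure 115 mm over their backs; the gripper's body (75 mm by 178 mm) begins 61 mm behind the grasp point.
Start: joints at [61.645, 27.33, 1.283, 89.118, -0.659, 63.558, -4.761], TCP at [0.255, -0.625, 0.223] pointing down, gripper open.
Joint ranges: [-169.35, 169.35], [-19.33, 120.38], [-80.79, 83.38], [13.8, 139.57], [-78.32, 258.32], [9.67, 109.79], [-169.56, 169.56]. Speed limits (degrees/s): [136.94, 136.94, 180, 180, 180, 180, 180].

INTERFACE

Orientations are given as a 3x3 rotation matrix whose columns are the frame's x, y, z axes.
In Python, from rig import robot gives the robot as it stands. Calls block until the motion is done:
- robot.move_ptp(position, orientation): joint-space move of the TCP to a pose.
- robot.move_straight(position, v=0.15, orientation=None, guard=None): straight line of the TCP; orientation=None keeps the orientation; v is the mean speed in m/s. With guard (N) it stops when the force on the tool has changed by that much, and returns True; else False.
- robot.set_joints(angles): joint-space move.
- robot.move_gripper(opening, effort=None): opening from 0.0 (shut) to 1.0 (fully open); effort is the grip in N (None keeps the last); returns when the fingers have stopped.
- robot.dwell(seconds).
- robot.solve_ik(position, orientation): joint angles nearest the present ones, or None.
- robot.snapshot(name): name is "scene" or "top" or "wrist"; returns a dict with "image" (420x560x3 uint8, red, green, blue), "range_z" (420x560 float32, m along the optical axis (not along the pixel's ray), 0 where there is no reading), "camera_matrix" (3x3 intrinsics, pixels), "world_to_cam" (4x4, takes a point from world to camera coordinates). Camera axes: x right, y down, z forward; pixel columns grow to the right and rows downward; lengths in m; the calibration is good to about 2 mm. The wrist camera is an equidistant fisheye: a pixel r from the principal point sees the ray r / f radians off the axis. A picture is of the moment at which its call begins.
A pose or a line that the arm cannot do raises robot.MotionError and nothing moves.
- robot.job_done(): hands the job in; it is judged then, once.
Readings, each from a call of its own:
- robot.current_time_s(): time.
- robot.current_joint_positions(): joint angles.
- robot.current_joint_velocities(): joint speeds.
- robot.current_tau(): joint torques, N m.
- robot.current_tcp_pos(): TCP position.
- robot.current_orientation(): TCP orientation.
- robot.current_wrist_force(): force on the tool from outside, world axes, zero at the start.
- robot.current_moment(): the same for the moment, N m.
- robot.current_grip_width(): opening from 0.0 (shut) to 1.0 (fully open).
- robot.current_gripper_force(): force on a finger pad.
Only numpy, scipy, OpenCV 4.12 (cv2) and the standard library are available. Lean on these libraries where they do the work, as an engineer would, in place of code of your own. Each camera call takes 0.05 s, during which the arm holds its last target. There are 200 camera calls.

TASK

Lift the wire brush off the two plates and lay it gently on the bench beside them, then turn the inner (upper) knob of the coaxial pair until the pointer tip stands in line with the gap between the plates, without turning the outer knob below it. Then swing the locking lever over, fully away from the robot, leaving the pointer set. Leave the other things on the bench where they are.

Things in the scene. Friction and masses are not known exactly. Their poses are not given: they have to be found in the camera images.
- brush_mid (a point): Wire brush lying bristles up across the two plates: flat wooden handle 200 x 28 x 20 mm with a 110 x 22 mm bristle block on top, 38 mm high in all, about 140 g. The point is its centre, 19 mm above its underside and 100 mm from either end; its x axis runs along the brush, z is up. Take it across its 28 mm width.
- gap (a point): Straight gap, 4 mm wide, between two fixed steel plates that lie on the bench side by side (together 170 mm along the gap, 150 mm across it, 8 mm thick). The point is the middle of the gap, level with the plates' top (8 mm above the bench); x runs along the gap away from the robot, y across it to the left. The bench to the left of the plates is free for at least 120 mm.
- plates: The two fixed plates; origin on the bench under the middle of the gap, axes as for the gap.
- brush: The same wire brush; origin at the middle of its underside.
- aligner: Seam aligner, fixed: grey housing with two coaxial knobs on top, an aluminium beam (top 57 mm above the bench) to the left of it carrying a black carriage (top 64 mm) with the pointer. Origin on the bench under the knobs' axis; x points away from the robot, y to the left along the beam; turned up to 0.2 rad; the gap's axes are parallel to it.
- pointer_tip (a point): Tip of the horizontal steel pointer, which reaches from the carriage away from the robot over the plates, 11 mm above them, about 55 mm from the gap's middle towards the robot. Turning the inner knob clockwise (seen from above) moves carriage and pointer to the left, 30 mm per rad. It begins 15 to 50 mm to the right of the gap. Axes: x along the pointer, y left across the gap.
- inner_grip (a point): Inner knob: the upper of the two coaxial knobs, an upright aluminium bar 62 mm long, 18 mm wide, 40 mm high, that turns about its vertical centre line. The point is on that line at the middle of the bar's height; the bar's top is 20 mm above it and the top of the outer knob 29 mm below it. Its x axis runs along the bar, z up. Light friction, about 0.1 N m; it stays where it is left.
- inner (a joint): Angle of the inner knob in rad, growing clockwise seen from above; range 0 to 3.
- ring_mark (a point): Mark on the top face of the outer knob, 36 mm from the axis. The outer knob is a black ribbed disc, 84 mm diameter, 18 mm high, directly below the inner one on the same axis (top at 91 mm above the bench). It turns easily (0.05 N m) and sets the travel speed; it is to be left as it is.
- lever_tip (a point): Centre of the 26 mm black ball at the end of the locking lever, a steel rod 90 mm long, 10 mm thick, that pivots 62 mm above the bench on the right end of the aligner, 130 mm from the knobs' axis straight to the right (aligner's -y). It begins leaning towards the robot (open) and swings away from the robot (locked) along the aligner's x.
- lever (a joint): Angle of the locking lever in rad: 0 leaning fully towards the robot (open), 1.1 leaning fully away (locked); upright at 0.55. Light friction (0.06 N m at the pivot); it stays where it is left.
- hammer: Bystander: hammer, 270 mm long. Origin at its underside.
- spanner: Bystander: open spanner, 200 mm long. Origin at its underside.
- square: Bystander: L-shaped magnetic square block, 100 mm long, 100 mm high, 18 mm thick. Origin at its underside.
- spray: Bystander: grey spray can, 64 mm diameter, 200 mm high. Origin at its underside.
- offcut: Bystander: piece of steel angle, 120 mm long, 50 mm wide and high. Origin at its underside.
- tin: Bystander: open steel tin, 90 mm diameter, 60 mm high. Origin at its underside.

How it is judged:
By the outcome, as a careful person would: the job done as asked, in the order asked, and still so for the second after the job is handed in, with the robot touching nothing.
It also fails if it takes over 67 s, if anything falls off the work surface, if the arm or the gripper's body presses on something with over 40 N, if the wrist force passes 120 N, or if a joint passes its speed limit or range.

## Working session

There is one attempt and no reset: what is moved stays moved. The work goes in short steps, each a Python script; the robot and the scene stay as the last script left them, time stands still between calls to the robot, and variables do not carry over. Pictures are saved under pics/ and viewed, at most 10 in all, crops included, and the job is handed in when it is done.

```bash
mkdir -p pics; ls
cat > h.py <<'E'
import numpy as np, cv2
from rig import robot
def snap(n,tag):
    s=robot.snapshot(n); np.savez(f'{tag}.npz',**s); cv2.imwrite(f'pics/{tag}.png',s['image'][:,:,::-1]); return s
def pts(s):
    """world point per pixel (pinhole) from range"""
    K=s['camera_matrix'];z=s['range_z'];h,w=z.shape
    u,v=np.meshgrid(np.arange(w),np.arange(h))
    c=np.stack([(u-K[0,2])/K[0,0]*z,(v-K[1,2])/K[1,1]*z,z,np.ones_like(z)],-1)
    return (c@np.linalg.inv(s['world_to_cam']).T)[...,:3]
def onplane(s,uv,h):
    K=s['camera_matrix'];T=np.linalg.inv(s['world_to_cam']);uv=np.atleast_2d(uv).astype(float)
    d=np.c_[(uv[:,0]-K[0,2])/K[0,0],(uv[:,1]-K[1,2])/K[1,1],np.ones(len(uv))]@T[:3,:3].T
    o=T[:3,3];return o+d*((h-o[2])/d[:,2])[:,None]
E
python3 - <<'E'
from h import *
for n in('top','scene'):
    s=snap(n,n+'0');print(n,s['camera_matrix'].tolist(),np.round(np.linalg.inv(s['world_to_cam']),3).tolist())
a=np.hstack([cv2.imread('pics/top0.png')]);
print(robot.current_time_s(),np.round(robot.current_orientation(),3).tolist())
E
```

```text
pics
top [[528.8004470873682, 0.0, 282.47037539039013], [0.0, 528.8004470873682, 204.00471452698903], [0.0, 0.0, 1.0]] [[0.026, -0.991, 0.131, 0.331], [-1.0, -0.024, 0.014, -0.003], [-0.011, -0.132, -0.991, 1.869], [0.0, 0.0, 0.0, 1.0]]
scene [[486.05114845245504, 0.0, 283.84285656962817], [0.0, 486.05114845245504, 215.96351188619755], [0.0, 0.0, 1.0]] [[0.817, 0.377, -0.436, 1.197], [0.576, -0.517, 0.633, -0.933], [0.013, -0.768, -0.64, 1.051], [0.0, 0.0, 0.0, 1.0]]
0.1 [[0.926, 0.377, -0.001], [0.377, -0.926, 0.001], [-0.0, -0.002, -1.0]]
```

View pics/top0.png

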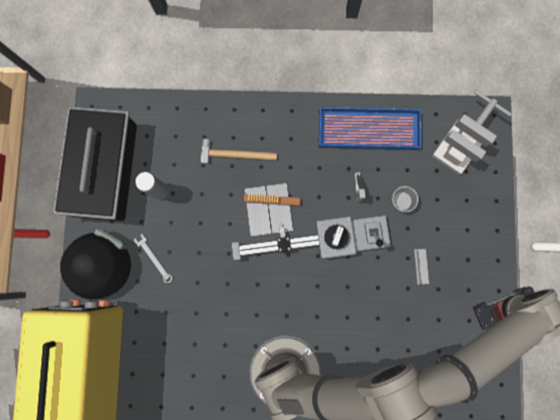

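View pics/scene0.png

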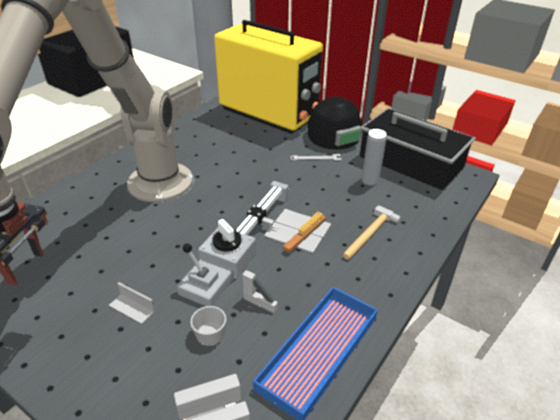

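The top view shows the brush at about (272,200), plates at (269,208), carriage at (285,243), knobs at (337,236), lever at (378,240), and clear bench to the left of the plates. Next I get rough positions from the range image, then go above for a close look.

Run:
```python
from h import *
s=dict(np.load('top0.npz'));P=pts(s)
for n,(u,v) in dict(brushL=(250,199),brushR=(296,202),mid=(272,200),plate=(258,220),knob=(338,236),car=(285,244),lever=(379,241),beamL=(237,250),ring=(328,228)).items(): print(n,np.round(P[v,u],3))
m=np.array([P[200,272][0]-0.06,P[236,338][1]/2+P[200,272][1]/2,0.42])
R=np.array([[1,0,0],[0,-1,0],[0,0,-1.]])
t0=robot.current_time_s()
robot.move_ptp(m,R); print(m,robot.current_time_s()-t0,robot.current_joint_positions())
w=snap('wrist','w1');print(w['camera_matrix'].tolist(),np.round(np.linalg.inv(w['world_to_cam']),3).tolist())
```

```text
brushL [0.59  0.137 0.029]
brushR [ 0.584 -0.025  0.023]
mid [0.586 0.059 0.043]
plate [0.519 0.108 0.009]
knob [ 0.459 -0.163  0.145]
car [0.433 0.01  0.063]
lever [ 0.446 -0.295  0.153]
beamL [0.409 0.174 0.057]
ring [ 0.489 -0.134  0.091]
[ 0.5264959  -0.05167372  0.42      ] 2.3667 [ 18.77007076   7.60686652 -22.32432312  91.14802625   2.91725028
  81.85537443 -93.8820295 ]
[[325.19226210127806, 0.0, 273.99899939139283], [0.0, 325.19226210127806, 215.0459134278362], [0.0, 0.0, 1.0]] [[-0.002, -0.964, -0.264, 0.598], [-1.0, 0.002, 0.001, -0.052], [-0.001, 0.264, -0.964, 0.582], [0.0, 0.0, 0.0, 1.0]]
```

View pics/w1.png

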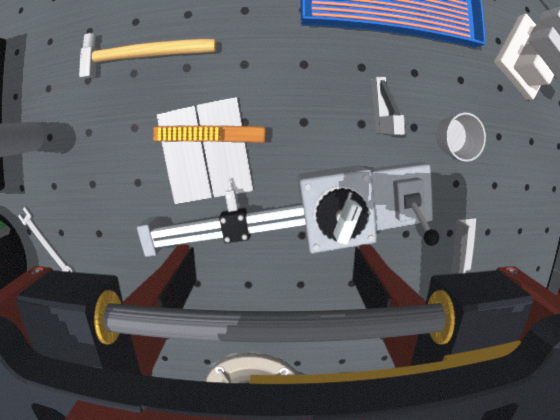

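The wrist view shows the brush (155–265,133), the gap line from (197,107) to (211,197), the pointer tip near (231,180), the knob bar at (348,218) and the lever ball at (431,237). I'll measure all of these.

```bash
cat >> h.py <<'E'
def wrays(s,uv):
    K=s['camera_matrix'];uv=np.asarray(uv,float)
    d=(uv-K[:2,2])/K[0,0];r=np.linalg.norm(d,axis=-1,keepdims=True)+1e-9
    return np.concatenate([d/r*np.tan(r),np.ones_like(r)],-1)   # z=1
def wpts(s):
    z=s['range_z'];h,w=z.shape
    c=wrays(s,np.stack(np.meshgrid(np.arange(w),np.arange(h)),-1))*z[...,None]
    T=np.linalg.inv(s['world_to_cam']);return c@T[:3,:3].T+T[:3,3]
def wplane(s,uv,h):
    T=np.linalg.inv(s['world_to_cam']);d=wrays(s,np.atleast_2d(uv))@T[:3,:3].T;o=T[:3,3]
    return o+d*((h-o[2])/d[:,2])[:,None]
def rect(xy):
    c,sz,a=cv2.minAreaRect(np.asarray(xy,np.float32));
    if sz[0]<sz[1]: sz=sz[::-1];a+=90
    a=(a+90)%180-90
    return np.round(c,4),np.round(sz,4),round(a,1)
E
cat > meas.py <<'E'
from h import *
def meas(s,P):
    hsv=cv2.cvtColor(s['image'],cv2.COLOR_RGB2HSV);H,S,V=cv2.split(hsv)
    x,y,z=P[...,0],P[...,1],P[...,2]; near=lambda cx,cy,r:np.hypot(x-cx,y-cy)<r
    o=(H>4)&(H<32)&(S>110)&near(.586,.06,.13)&(z>.012)&(z<.07)
    print('brush',rect(P[o][:,:2]),'z pct',np.round(np.percentile(z[o],[2,30,70,98]),3),o.sum())
    k=(z>.12)&near(.46,-.16,.05);print('bar top',rect(P[k&(z>.138)][:,:2]),np.round(np.median(z[k&(z>.138)]),4),k.sum())
    b=near(.44,-.29,.08)&(V<70)&(z>.09);print('ball',np.round(P[b].mean(0),4),np.round(P[b].min(0),4),np.round(P[b].max(0),4),b.sum())
    r=near(.46,-.16,.06)&(z>.08)&(z<.098);print('ring',cv2.minEnclosingCircle(P[r][:,:2].astype(np.float32)),np.median(z[r]))
    p=near(.55,.06,.13)&(z>.003)&(z<.013)&(V>110)&(S<60);print('plates',rect(P[p][:,:2]),np.round(np.median(z[p]),4))
    c=near(.433,.01,.05)&(z>.06)&(z<.07);print('carr',rect(P[c][:,:2]),np.median(z[c]))
    bm=near(.42,.06,.16)&(z>.053)&(z<.06);print('beam',rect(P[bm][:,:2]),np.median(z[bm]))
    t=near(.48,.02,.05)&(z>.014)&(z<.035)&(x>.455);q=P[t];print('pointer',t.sum(),rect(q[:,:2]) if len(q)>5 else '',np.round(q[q[:,0].argmax()],4) if len(q) else '')
if __name__=='__main__':
    s=dict(np.load('top0.npz'));meas(s,pts(s));print()
    w=dict(np.load('w1.npz'));meas(w,wpts(w))
    print('gap',wplane(w,[(197,107),(204,152),(211,197)],.008).round(4),'tip',wplane(w,[(231,180),(232,205)],.019).round(4))
    i=w['image'][90:260,140:270,::-1];j=w['image'][160:260,290:450,::-1]
    i=cv2.resize(i,None,fx=3,fy=3,interpolation=2);j=cv2.resize(j,None,fx=2.5,fy=2.5,interpolation=2)
    C=np.zeros((510,800,3),np.uint8);C[:510,:390]=i;C[:250,395:795]=j;cv2.imwrite('pics/c1.png',C) if 0 else cv2.imwrite('pics/c1.png',np.ascontiguousarray(C))
E
python3 meas.py
```

```text
brush (array([0.5894, 0.0621]), array([0.1958, 0.0258]), 87.7) z pct [0.018 0.026 0.037 0.053] 365
bar top (array([ 0.4594, -0.1608]), array([0.059, 0.016]), -16.6) 0.1415 108
ball [ 0.4414 -0.2957  0.1506] [ 0.4323 -0.3052  0.133 ] [ 0.4533 -0.2857  0.1599] 36
ring ((0.45362991094589233, -0.15683336555957794), 0.05243285000324249) 0.08998478390711351
plates (array([0.5426, 0.0687]), array([0.205 , 0.1555]), 11.5) 0.0077
carr (array([0.4323, 0.0092]), array([0.0942, 0.0488]), -81.7) 0.06420369436845208
beam (array([0.4241, 0.0464]), array([0.2891, 0.0583]), -81.7) 0.05683969401718891
pointer 23 (array([0.5016, 0.0202]), array([0.0643, 0.0607]), 54.3) [0.5272 0.0126 0.0172]

brush (array([0.5924, 0.0626]), array([0.1994, 0.0273]), 87.8) z pct [0.025 0.028 0.042 0.048] 1687
bar top (array([ 0.4631, -0.161 ]), array([0.0594, 0.0171]), -18.8) 0.1397 588
ball [ 0.4445 -0.2922  0.1494] [ 0.43   -0.306   0.1389] [ 0.4553 -0.2822  0.1562] 206
ring ((0.462314248085022, -0.16066353023052216), 0.04358537495136261) 0.09110114726998592
plates (array([0.564 , 0.0639]), array([0.2397, 0.2085]), -63.5) 0.0082
carr (array([0.4346, 0.01  ]), array([0.099 , 0.0497]), -81.6) 0.06417000434886916
beam (array([0.425 , 0.0473]), array([0.2922, 0.0598]), -82.8) 0.057368385821553014
pointer 65 (array([0.4821, 0.0141]), array([0.0567, 0.0351]), -5.5) [0.512  0.0288 0.0202]
gap [[0.6394 0.0839 0.008 ]
 [0.558  0.0729 0.008 ]
 [0.4755 0.0632 0.008 ]] tip [[0.5082 0.0237 0.019 ]
 [0.4629 0.0233 0.019 ]]
```

View pics/c1.png

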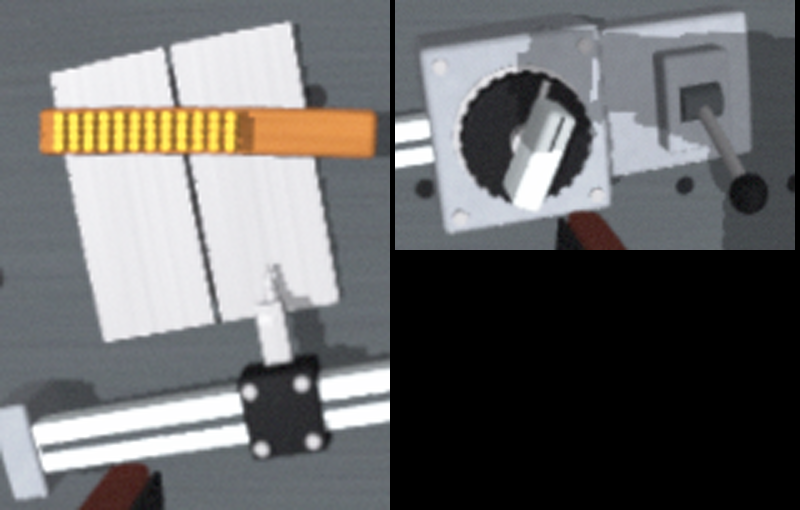

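```bash
cat >> h.py <<'E'
def Rz(deg):
    a=np.radians(deg);c,s=np.cos(a),np.sin(a);return np.array([[c,s,0],[s,-c,0],[0,0,-1.]])
E
python3 - <<'E'
from h import *
for n,p,ys in [('brush',(.591,.0624,.0115),(87.8,-92.2)),('place',(.585,.197,.005),(7.6,-172.4,187.6)),('knob',(.461,-.161,.106),(-18,-60,-100,162,120,80)),('lever',(.444,-.293,.15),(8,98,-82,-172))]:
    for y in ys:
        q=robot.solve_ik(np.array(p),Rz(y));print(n,y,None if q is None else np.round(q,0))
E
```

```text
brush 87.8 [ 10.  39. -29. 107.  27.  41. -37.]
brush -92.2 [ -38.   41.   36.  111.  -37.   41. -162.]
place 7.6 [  -6.   40.  -25.  104.   24.   41. -127.]
place -172.4 [ 20.  59. -69. 102.  62.  65.  28.]
place 187.6 [ 20.  59. -69. 102.  62.  65.  28.]
knob -18 [  26.   20.  -16.  119.    8.   42. -104.]
knob -60 [  23.   20.  -13.  120.    7.   42. -144.]
knob -100 [ -18.   22.   37.  122.  -20.   41. -158.]
knob 162 [ 39.  22. -32. 119.  17.  44.  68.]
knob 120 [ 35.  21. -27. 119.  14.  43.  29.]
knob 80 [ 31.  20. -22. 119.  11.  42.  -9.]
lever 8 [ 37.  19. -13. 112.   6.  49. -60.]
lever 98 [ 43.  20. -20. 112.   9.  50.  27.]
lever -82 [  31.   19.   -6.  112.    2.   49. -148.]
lever -172 [ 77.  35. -68. 110.  37.  61.  92.]
```

Run:
```python
from h import *
A=np.array
b=A([.591,.0624])
robot.move_ptp(A([*b,.12]),Rz(87.8)); robot.move_gripper(.65,25)
print('guard',robot.move_straight(A([*b,.0115]),v=.12,guard=8),robot.current_tcp_pos(),robot.current_wrist_force())
robot.move_gripper(0.0,25);print('w',robot.current_grip_width()*88,robot.current_gripper_force())
robot.move_straight(A([*b,.10]),v=.12)
print('w',robot.current_grip_width()*88,robot.current_wrist_force())
d=A([.585,.197])
robot.move_ptp(A([*d,.10]),Rz(7.6))
robot.move_straight(A([*d,.025]),v=.12)
print('w',robot.current_grip_width()*88)
print('guard',robot.move_straight(A([*d,.0025]),v=.03,guard=3),robot.current_tcp_pos())
robot.move_gripper(.5);robot.move_straight(A([*d,.12]),v=.15)
k=A([.461,-.161]); robot.move_ptp(A([.47,-.08,.30]),Rz(162))
snap('wrist','w2');print(robot.current_time_s())
```

```text
guard False [0.5916057  0.0625743  0.01219358] [ 0.13956086 -1.52745909  0.00868427]
w 28.12359239368282 24.992667138576508
w 27.930235798806454 [-0.17095263 -0.04344866 -2.62101906]
w 27.725784592678835
guard True [0.58464773 0.19682782 0.00372568]
13.8417
```

View pics/w2.png

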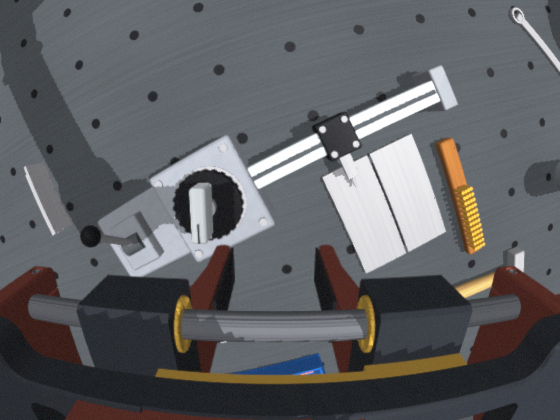

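The brush now lies flat beside the plates at (462,195). The gap runs from (371,157) to (406,250), and the pointer tip is near (354,186). I'll re-measure the bar, gap and tip from here.

Run:
```python
from h import *
w=dict(np.load('w2.npz'));P=wpts(w);x,y,z=P[...,0],P[...,1],P[...,2]
near=lambda cx,cy,r:np.hypot(x-cx,y-cy)<r
k=near(.461,-.161,.045)&(z>.136);print('bar',rect(P[k][:,:2]),np.median(z[k]),k.sum())
b=near(.44,-.29,.05)&(z>.13);print('ball',np.round(P[b].min(0),4),np.round(P[b].max(0),4))
for s,g in ((dict(np.load('w1.npz')),[(195.7,105.7),(212.3,197.3)]),(w,[(371,157),(406,250)])):
    print('gap',wplane(s,g,.008).round(4))
c=cv2.resize(w['image'][110:280,300:450,::-1],None,fx=3.5,fy=3.5,interpolation=cv2.INTER_CUBIC);cv2.imwrite('pics/c2.png',c)
print('w1 tip',wplane(dict(np.load('w1.npz')),[(231.3,178.3)],.019))
```

```text
bar (array([ 0.4558, -0.156 ]), array([0.0755, 0.0351]), -39.9) 0.3976482109149638 5237
ball [ 0.4289 -0.3056  0.1302] [ 0.454  -0.2827  0.1562]
gap [[0.6419 0.0863 0.008 ]
 [0.4749 0.0608 0.008 ]]
gap [[0.4802 0.0639 0.008 ]
 [0.6389 0.0863 0.008 ]]
w1 tip [[0.51119493 0.02311449 0.019     ]]
```

View pics/c2.png

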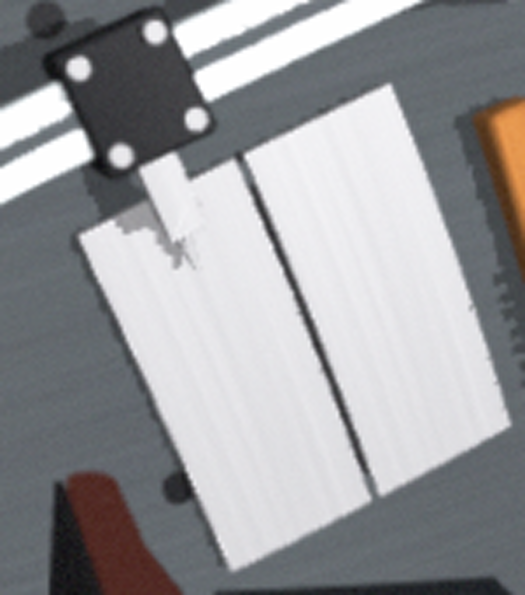

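```bash
cat >> h.py <<'E'
def offset(s,g,tip,yaw=8.2):
    G=wplane(s,g,.008)[:,:2];t=wplane(s,[tip],.019)[0,:2];d=G[1]-G[0];d/=np.linalg.norm(d)
    if d[0]<0:d=-d
    n=np.array([-d[1],d[0]]);return (G.mean(0)-t)@n, np.degrees(np.arctan2(d[1],d[0])), t
E
python3 - <<'E'
from h import *
w=dict(np.load('w2.npz'));P=wpts(w);x,y,z=P[...,0],P[...,1],P[...,2]
k=(np.hypot(x-.461,y+.161)<.045)&(z>.136)&(z<.15);print('bar',rect(P[k][:,:2]),np.median(z[k]),k.sum())
w1=dict(np.load('w1.npz'))
print(offset(w1,[(195.7,105.7),(212.3,197.3)],(231.3,178.3)));print(offset(w,[(368.3,154.3),(407.1,251.4)],(354.9,184.9)))
E
```

```text
bar (array([ 0.4616, -0.1612]), array([0.06 , 0.018]), -18.7) 0.1395949053211799 879
(np.float64(0.04274360690311138), np.float64(8.663780072431633), array([0.51119493, 0.02311449]))
(np.float64(0.03830645860458721), np.float64(9.10462829027299), array([0.50981615, 0.02775427]))
```

Run:
```python
from h import *
A=np.array
k=A([.4618,-.1611]);y0=161.3
robot.move_ptp(A([*k,.20]),Rz(y0));robot.move_gripper(.45,25)
print('g',robot.move_straight(A([*k,.106]),v=.12,guard=8))
robot.move_gripper(0,20);print('w',robot.current_grip_width()*88,robot.current_wrist_force())
N=6
for i in range(1,N+1):
    robot.move_ptp(A([*k,.106]),Rz(y0-77*i/N))
print(robot.current_wrist_force(),robot.current_moment(),robot.current_time_s())
robot.move_gripper(.45);robot.move_straight(A([*k,.20]),v=.2)
robot.move_ptp(A([.42,.06,.19]),Rz(8.2))
w=snap('wrist','w3');print(robot.current_time_s(),np.linalg.inv(w['world_to_cam'])[:3,3])
P=wplane(w,[(0,0)],0)
```

```text
g False
w 17.816490378931586 [-1.56540494 -1.82189037  5.1156753 ]
[ 0.4593181  -1.6585957   5.77614163] [-0.33215587 -0.06299497 -0.10380081] 17.9917
20.7917 [0.49111155 0.07025531 0.35163862]
```

View pics/w3.png

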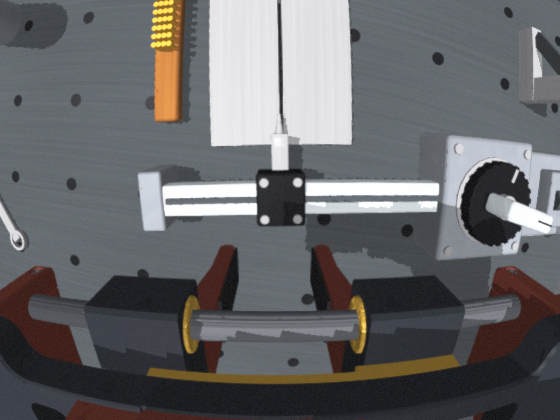

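The tip at (280,118) now stands almost on the gap line at (281,100). I'll get the remaining offset at subpixel level.

Run:
```python
from h import *
w=dict(np.load('w3.npz'));g=cv2.cvtColor(w['image'],cv2.COLOR_RGB2GRAY).astype(float)
def cen(row,lo,hi,dark):
    p=g[row,lo:hi];p=(np.median(p)-p) if dark else p-np.percentile(p,20);p=np.clip(p-0.3*p.max(),0,None);return (p*np.arange(lo,hi)).sum()/p.sum()
gp=np.array([(cen(r,272,292,True),r) for r in range(5,105,5)]);G=wplane(w,gp,.008)[:,:2]
f=np.polyfit(G[:,0],G[:,1],1);a=np.arctan(f[0]);print('gap yaw',np.degrees(a),'res',np.abs(np.polyval(f,G[:,0])-G[:,1]).max())
off=lambda q:(q[:,1]-np.polyval(f,q[:,0]))*np.cos(a)*1e3
pb=np.array([(cen(r,262,300,False),r) for r in range(146,168,3)]);print('pointer body off mm (z .019):',off(wplane(w,pb,.019)).round(2))
print('screws mid',off(wplane(w,[(280.5,183),(281,218)],.064)).round(2))
c=cv2.resize(w['image'][80:175,250:312,::-1],None,fx=6,fy=6,interpolation=cv2.INTER_CUBIC);cv2.imwrite('pics/c3.png',c)
s=(g[80:140:4,272:292]).astype(int);print(s)
```

```text
gap yaw 9.294579746001999 res 0.00012028791853646581
pointer body off mm (z .019): [2.79 2.79 2.84 2.74 2.73 2.76 2.76 2.7 ]
screws mid [2.74 2.76]
[[231 232 232 230 227 222 167  87  58  55  98 220 227 226 227 228 230 229
  228 230]
 [230 232 230 229 226 223 174  94  44  40  89 217 226 227 227 229 229 228
  228 229]
 [232 233 232 229 228 224 178 101  48  54  90 210 219 225 228 230 231 229
  228 230]
 [232 233 232 230 226 223 185 102  43  48  93 207 226 225 228 231 230 227
  229 230]
 [231 232 233 229 227 224 212 133  55  43  97 222 227 225 228 229 231 229
  230 229]
 [232 233 231 230 226 227 219 142  61  54  98 220 229 227 229 230 231 229
  229 229]
 [230 232 232 230 227 226 222 149  63  52  95 218 228 225 228 228 231 228
  229 229]
 [231 233 233 230 228 225 218 143  56  37  93 213 226 227 227 229 231 228
  224 230]
 [232 230 234 232 228 226 217 150  62  42  85 201 223 225 228 229 232 227
  228 229]
 [232 232 232 232 226 216 231 222 148  70  73 153 204 221 227 227 232 230
  228 229]
 [232 231 232 229 221 215 232 226 195 123  72 118 146 164 216 229 230 229
  229 226]
 [232 233 231 226 213 218 232 225 204 155  99 120 150 161 195 224 230 230
  227 229]
 [231 232 231 215 202 226 235 227 219 187 131 125 150 155 165 216 229 231
  228 228]
 [232 229 211 191 204 223 230 225 215 191 158 131 139 149 151 163 218 229
  226 227]
 [228 232 233 235 236 238 237 235 233 230 230 229 228 229 230 199 173 169
  165 171]]
```

View pics/c3.png

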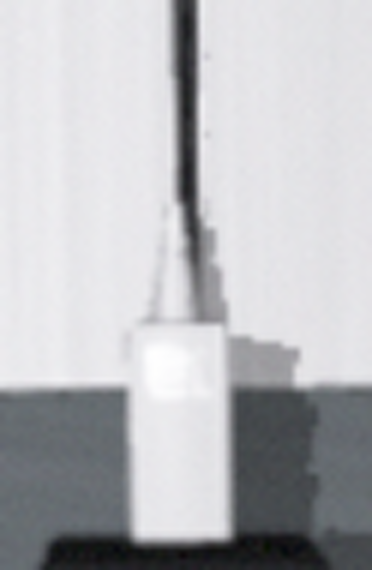

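The tip is about 2.3 mm too far left, so I turn the knob back about 4.3° and look again with the camera straight over the tip.

```bash
cat > chk.py <<'E'
from h import *
def check(tag,dr=1):
    w=dict(np.load(tag+'.npz'));g=cv2.cvtColor(w['image'],cv2.COLOR_RGB2GRAY).astype(float)
    c0=int(round(w['col'])) if 'col' in w else 280
    def edges(row,lo,hi,t,dark):
        p=g[row,lo:hi]-t;p=-p if dark else p
        i=np.where(p>0)[0]
        if len(i)<2:return None
        a,b=i[0],i[-1]
        if a==0 or b==len(p)-1:return None
        return lo+a-p[a]/(p[a]-p[a-1]),lo+b+p[b]/(p[b]-p[b+1])
    ge=[(r,edges(r,c0-9,c0+11,140,True)) for r in range(5,100,3)];ge=[(r,e) for r,e in ge if e and 2.5<e[1]-e[0]<6]
    gp=np.array([(np.mean(e),r) for r,e in ge]);G=wplane(w,gp,.008)[:,:2];f=np.polyfit(G[:,0],G[:,1],1);a=np.arctan(f[0])
    off=lambda q:((q[:,1]-np.polyval(f,q[:,0]))*np.cos(a)*1e3).round(2)
    be=[(r,edges(r,c0-20,c0+22,160,False)) for r in range(149,167,2)];pb=np.array([(np.mean(e),r) for r,e in be if e])
    print(tag,'gap',gp[[0,-1]].round(2).tolist(),'yaw',np.degrees(a).round(2),'width px',np.mean([e[1]-e[0] for _,e in ge]).round(2))
    print('body',pb[[0,-1]].round(2).tolist(),'off',off(wplane(w,pb,.019)))
    return off,w
if __name__=='__main__':
    import sys
    off,w=check(sys.argv[1])
E
python3 - <<'E'
from chk import *
A=np.array
off,w=check('w3');print('tip',off(wplane(w,[(279.3,115)],.019)))
k=A([.4618,-.1611]);y=84.3
robot.move_ptp(A([*k,.19]),Rz(y));robot.move_straight(A([*k,.106]),v=.15,guard=8)
robot.move_gripper(0,20);print('w',robot.current_grip_width()*88)
robot.move_ptp(A([*k,.106]),Rz(y+4.3));robot.dwell(.2)
robot.move_gripper(.45);robot.move_straight(A([*k,.20]),v=.2)
robot.move_ptp(A([.42,.053,.19]),Rz(8.7))
snap('wrist','w4');print(robot.current_time_s())
off,w=check('w4')
c=cv2.resize(w['image'][60:180,235:325,::-1],None,fx=5,fy=5,interpolation=cv2.INTER_CUBIC);cv2.imwrite('pics/c4.png',c)
b=None
P=wpts(w);m=(np.hypot(P[...,0]-.46,P[...,1]+.16)<.045)&(P[...,2]>.136)&(P[...,2]<.15);print('bar',rect(P[m][:,:2]))
E
```

```text
w3 gap [[278.65, 5.0], [280.66, 98.0]] yaw 9.23 width px 3.81
body [[279.19, 149.0], [279.55, 165.0]] off [2.65 2.71 2.68 2.55 2.59 2.59 2.57 2.58 2.55]
tip [1.95]
w 18.217811350668455
26.8417
w4 gap [[274.29, 5.0], [274.89, 98.0]] yaw 8.98 width px 3.72
body [[274.6, 149.0], [274.76, 165.0]] off [0.5  0.47 0.46 0.44 0.42 0.41 0.46 0.45 0.42]
bar (array([ 0.4624, -0.1606]), array([0.0624, 0.0183]), 88.3)
```

View pics/c4.png

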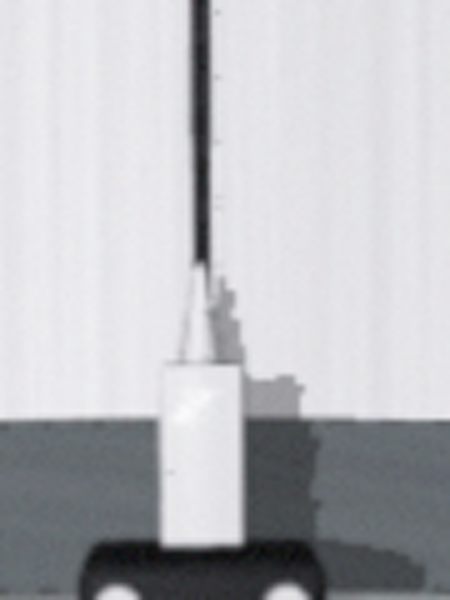

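The tip now stands over the gap to within 0.5 mm. Next is the lever: I push the ball away from the robot with the fingers shut.

Run:
```python
from h import *
A=np.array;yaw=8.6;a=np.radians(yaw);u=A([np.cos(a),np.sin(a)]);n=A([-u[1],u[0]])
pv=A([.4620,-.1609])-.13*n;P=lambda d,z:A([*(pv+d*u),z]);R=Rz(yaw)
print(pv)
robot.move_ptp(P(-.088,.25),R);robot.move_gripper(0,10)
print(robot.move_straight(P(-.088,.125),v=.15,guard=6))
print(robot.move_straight(P(.038,.125),v=.07,guard=6),(robot.current_tcp_pos()[:2]-pv)@u,robot.current_wrist_force())
robot.move_straight(P(-.02,.125),v=.15);robot.move_straight(P(-.02,.25),v=.2)
robot.move_ptp(A([.40,-.08,.24]),R)
w=snap('wrist','w5');print(robot.current_time_s())
X=wpts(w);q=X[(np.hypot(X[...,0]-.52,X[...,1]+.285)<.07)&(X[...,2]>.135)&(X[...,2]<.17)];q=q[:,:];print('ball',q.min(0),q.max(0),[(((q[:,:2]-pv)@u)).min(),(((q[:,:2]-pv)@u)).max()])
```

```text
[ 0.48143959 -0.28943833]
False
True 0.024564441228279936 [-2.07788415 -1.04657655  2.11000946]
33.5333
ball [ 0.5162502  -0.29115941  0.13527038] [ 0.54180261 -0.2682678   0.15293906] [np.float64(0.03566812387219795), np.float64(0.06121748316445977)]
```

View pics/w5.png

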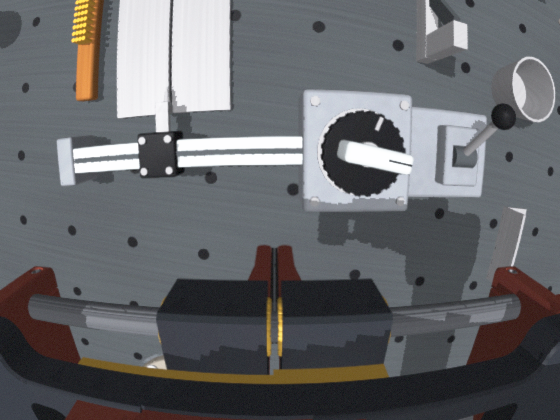

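The ball is 48 mm beyond the pivot, where 47 mm is the locked stop, so the lever is fully over. One last numerical check of the pointer, then I hand in.

Run:
```python
from chk import *
robot.move_ptp(np.array([.42,.053,.19]),Rz(8.7))
w=snap('wrist','w6');off,w=check('w6')
ok=abs(np.mean(off(wplane(w,[(274.6,149)],.019))))
print(ok,robot.current_time_s(),cv2.absdiff(w['image'],np.load('w4.npz')['image'])[60:200,235:325].mean())
robot.move_straight(np.array([.42,.053,.30]),v=.2)
```

```text
w6 gap [[273.46, 5.0], [274.2, 98.0]] yaw 9.09 width px 3.63
body [[273.98, 149.0], [273.94, 165.0]] off [0.66 0.68 0.67 0.66 0.69 0.79 0.77 0.8  0.83]
0.02 34.2083 5.734153439153439
```

```bash
python3 -c "
from rig import robot
robot.dwell(.3);print(robot.job_done())"
```

```text
the job is handed in; nothing more can be done
None
```

The job is handed in at about 35 s of the 67 s allowed: the brush lies on the bench to the left of the plates, the pointer measured within 1 mm of the gap's line after locking, and the lever is at its far stop; I did not measure the outer knob or the other things for movement.

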